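# Find the full screw tin by weight

### The arm

A 6-joint arm with a two-finger parallel gripper is mounted at the origin on a cart in front of the work surface, level with it; the furniture and walls round the work are solid. World frame = base frame: x ahead of the robot, y to its left, z up, the work surface at z = 0. Lengths are in m, angles in rad, forces in N, time in s.
With the tool pointing down it reaches from about 0.25 to 0.725 m from the base axis. Payload 9.7 kg.
Tool frame: the origin (TCP) lies at the very end of the fingers, on their centre line; the grasp point (between the pads) lies manip.tcp_to_grasp behind it (manip.tcp_to_grasp is the distance from the TCP to the grasp point, in m); z points along the fingers, y is the line along which they close (so a half turn about z gives the same grasp; the last joint's range is limited). The gripper opens to 85 mm and grips with 20 to 120 N. Pads are 22 mm wide; open, the fingers measure 114 mm over their backs; the gripper's body (76 mm by 85 mm) begins 54 mm behind the grasp point. The pads swing forward as they close: fully open they stand 13 mm farther back than shut.
Start: joints at [1.112, 0.087, 0.176, 1.66, 0, 1.571], TCP at [0.244, 0.493, 0.231] pointing down, gripper open.
Joint ranges: [-3.13, 3.13], [-0.85, 1.81], [-1.15, 1.24], [-2.2, 2.28], [-1.44, 1.52], [-3.14, 3.14]. Speed limits (rad/s): [2.22, 2.22, 2.57, 3.14, 3.14, 3.14].

### API

Orientations are given as a 3x3 rotation matrix whose columns are the frame's x, y, z axes.
In Python, from station import manip gives the robot as it stands.
- The arm moves only by the tool carry_out, never from a script. Its argument "motion" is a list that holds one entry, the list of rows, each a list of 5 numbers: the shift along the tool's x, y, z in cm, then the turn about the tool's z in degrees, then the gripper's target within -1 to 1 (fully open at 1, half-way at 0, shut at -1). In form: [[[x, y, z, spin, hand], ...]]. A call has 1 to 10 rows; each row is the pose to reach, as a shift and turn from the pose commanded when the call began, along the tool's axes at that moment; what a row does not reach only later rows make up. A row lasts 1/10 s, in which the tool goes at most 50 mm and 8.59 degrees, less where a joint would pass 70% of its speed; a pose out of reach is approached as far as the arm can. A call with a gripper value outside its range is refused whole. The fingers move at their own pace and stop on an object; the grip force is fixed at half the most. Time passes only in rows, so rows that repeat a pose let the fingers close. It gives the time, the measured TCP pose, the force, the opening and the grip force at its end, in the units of the state.
- manip.get_obs(): the state, without advancing time (a new reading comes with each control period).
- manip.read_camera(name): name is "scene" or "side" or "wrist"; returns (picture, depth): 400x640x3 uint8, blue, green, red; 400x640 float32, m along the optical axis (not along the pixel's ray), 0 where there is no reading.
- manip.camera_params(name): a dict with "mtx" (3x3 intrinsics, pixels), "distortion" ([k1, k2, p1, p2, k3] as OpenCV has them; the pictures are not rectified), "cam_to_world" (4x4, takes a point from camera to world coordinates). Camera axes: x right, y down, z forward; pixel columns grow to the right and rows downward; lengths in m; the calibration is good to about 2 mm. A picture is of the moment at which its call begins: read the wrist's pose just before it. camera_params takes no time and is no camera call; for the wrist camera it gives the pose at the moment of the call.
- manip.close_job(): hands the job in; it is judged then, once.
The state is a dict: "t": time; "qpos": joint angles; "qd": joint speeds; "joint_efforts": joint torques, N m; "position": TCP position; "tool_rot": TCP orientation; "wrist_force": force on the tool from outside, world axes, zero at the start; "ft_torque": the same for the moment, N m; "finger_gap": finger opening in m; "finger_force": force on a finger pad.
Only numpy, scipy, OpenCV 4.12 (cv2) and the standard library are available. Lean on these libraries where they do the work, as an engineer would, in place of code of your own. Each camera call takes 0.05 s, during which the arm holds its last target. There are 200 camera calls.

### The job

One of the three identical closed screw tins in the low tray is still full and clearly heavier than the other two. Working from left to right, lift each tin about 5 cm straight up out of its bay to feel its weight and set it back upright where it stood, without disturbing the tools and fittings around. Then hold the heaviest tin up level over the tray, about 20 cm above the desk, and finish while still holding it there, with the other two standing in their bays (if the right-hand tin, the last one hefted, is the heaviest, it may simply stay in the gripper).

Things in the scene. Friction and masses are not known exactly. Their poses are not given: they have to be found in the camera images.
- tray: low plywood tray fixed to the desk, 96 (x) x 381 (y) x 10 mm, with three bays side by side along its y axis, one screw tin in each. Origin: centre of its underside, on the desk; +y points to the robot's left (tray turned at most about 0.25 rad from the robot's axes). Bay centres at y = +125 mm (left), 0 (middle), -125 mm (right). Bay floor 4 mm above the desk; rim and dividers 6 mm thick, tops 10 mm above the desk; each bay is 84 (x) x 119 (y) mm inside
- tin_1: closed rigid screw tin, blue with a fixed bare-metal lid, 56 (x) x 85 (y) x 42 (z) mm; origin: centre of its underside, z up; x axis within 0.15 rad of the tray's. Grasp it from above across its 56 mm width. The three look alike; which one is full changes from start to start, in bay and in name. Full tin 0.60 to 0.76 kg, part-used ones 0.22 to 0.40 kg; contents do not shift
- tin_2: closed rigid screw tin, blue with a fixed bare-metal lid, 56 (x) x 85 (y) x 42 (z) mm; origin: centre of its underside, z up; x axis within 0.15 rad of the tray's. Grasp it from above across its 56 mm width. The three look alike; which one is full changes from start to start, in bay and in name. Full tin 0.60 to 0.76 kg, part-used ones 0.22 to 0.40 kg; contents do not shift
- tin_3: closed rigid screw tin, blue with a fixed bare-metal lid, 56 (x) x 85 (y) x 42 (z) mm; origin: centre of its underside, z up; x axis within 0.15 rad of the tray's. Grasp it from above across its 56 mm width. The three look alike; which one is full changes from start to start, in bay and in name. Full tin 0.60 to 0.76 kg, part-used ones 0.22 to 0.40 kg; contents do not shift
- measure: bystander: tape measure, black and orange, 62x83x38 mm; origin: centre of its underside
- conduit_box: bystander: round white PVC conduit box with two spouts, 65x103x29 mm; origin: centre of its underside
- pliers: bystander: combination pliers, brown handles, 56x167x14 mm; origin: centre of its underside
- strip: bystander: white connector strip, 16x62x13 mm; origin: centre of its underside

How it is judged:
By the outcome, as a careful person would: the job done as asked, in the order asked, and still so for the second after the job is handed in, while the arm keeps its last pose, push and grip.
It also fails if it takes over 67 s, if anything falls off the work surface, if the arm or the gripper's body presses on something with over 40 N, if the wrist force passes 120 N, or if a joint passes its speed limit or range.

## Working session

There is one attempt and no reset: what is moved stays moved. The work goes in short steps, Python scripts to look and compute and a tool call to move; the robot and the scene stay as the last step left them, time stands still between calls to the robot, and variables do not carry over. Pictures are saved under pics/ and viewed, at most 10 in all, crops included, and the job is handed in when it is done.

Besides the shell and the picture viewer there is one more tool, called in YAML: its name, and indented under it one key for each argument. carry_out: Moves the arm, as the interface text tells. Its arguments: {"type":"object","properties":{"motion":{"type":"array","items":{"type":"array","items":{"type":"array","items":{"type":"number"}}}}},"required":["motion"]}

```bash
mkdir -p pics; ls; python3 - <<'E'
from station import manip
import cv2,numpy as np
np.set_printoptions(precision=4,suppress=True)
o=manip.get_obs();print(o,manip.tcp_to_grasp)
a,d=manip.read_camera("scene");cv2.imwrite("pics/s1.png",a);np.save("sd.npy",d)
b,e=manip.read_camera("wrist");cv2.imwrite("pics/w1.png",b)
for n in("scene","wrist"):print(manip.camera_params(n))
E
```

```text
pics
{'t': 0.0, 'qpos': array([ 1.112 ,  0.0874,  0.1751,  1.6598, -0.    ,  1.5708]), 'qd': array([ 0.0006,  0.    , -0.001 , -0.0014, -0.0013,  0.0001]), 'joint_efforts': array([ -0.0038, -52.0388,  46.4804,   0.016 ,  -0.    ,  -0.    ]), 'position': array([0.2435, 0.4929, 0.2306]), 'tool_rot': array([[-0.8966,  0.4428, -0.0006],
       [ 0.4428,  0.8966, -0.0012],
       [-0.    , -0.0013, -1.    ]]), 'wrist_force': array([-0.1237,  0.1974, -0.5354]), 'ft_torque': array([-0.0027,  0.0268,  0.0189]), 'finger_force': 0.0, 'finger_gap': 0.08507825501001251} 0.0187
{'mtx': array([[375.4428,   0.    , 315.4691],
       [  0.    , 375.4428, 197.691 ],
       [  0.    ,   0.    ,   1.    ]]), 'distortion': array([-0.0438,  0.    ,  0.    ,  0.    ,  0.    ]), 'cam_to_world': array([[ 0.9106, -0.1964,  0.3638,  0.2454],
       [-0.4131, -0.4679,  0.7813, -0.6435],
       [ 0.0168, -0.8617, -0.5072,  0.4537],
       [ 0.    ,  0.    ,  0.    ,  1.    ]])}
{'mtx': array([[284.4652,   0.    , 317.9836],
       [  0.    , 284.4652, 200.24  ],
       [  0.    ,   0.    ,   1.    ]]), 'distortion': array([-0.0279,  0.    ,  0.    ,  0.    ,  0.    ]), 'cam_to_world': array([[ 0.4426,  0.8659,  0.2331,  0.1851],
       [ 0.8967, -0.427 , -0.1165,  0.5217],
       [-0.0014,  0.2606, -0.9655,  0.3743],
       [ 0.    ,  0.    ,  0.    ,  1.    ]])}
```

View pics/s1.png

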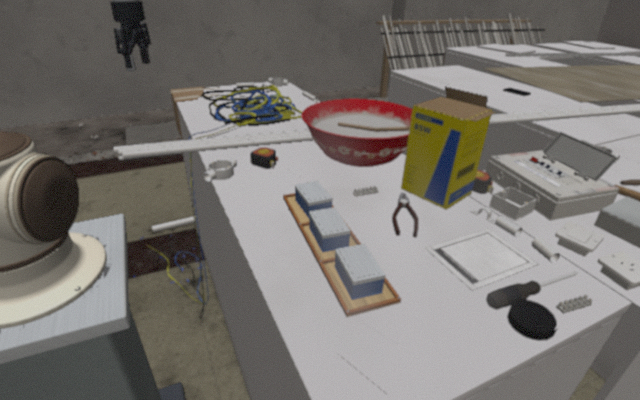

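The scene picture shows the tray from pixel (285,195) to (398,300). The tins are at about (313,197), (328,228) and (359,270), the tape at (264,157), the round box at (220,170), the pliers at (404,215) and the strip at (365,190).

```bash
cat > h.py <<'E'
from station import manip
import cv2,numpy as np
np.set_printoptions(precision=4,suppress=True)
def cloud(d,p):
    h,w=d.shape
    uv=np.stack(np.meshgrid(np.arange(w),np.arange(h)),-1).reshape(-1,1,2).astype(np.float32)
    r=cv2.undistortPoints(uv,p["mtx"],p["distortion"]).reshape(h,w,2)
    P=np.dstack([r*d[...,None],d])
    T=p["cam_to_world"]; W=P@T[:3,:3].T+T[:3,3]; W[d==0]=np.nan
    return W
def tops(W,lo,hi,amin=60):
    m=((W[...,2]>lo)&(W[...,2]<hi)&(W[...,0]>.2)&(W[...,0]<.85)&(abs(W[...,1])<.5)).astype(np.uint8)
    n,l,s,c=cv2.connectedComponentsWithStats(m,connectivity=4)
    for i in range(1,n):
        if s[i,4]<amin: continue
        q=W[l==i]; (cx,cy),(a,b),ang=cv2.minAreaRect((q[:,:2]*1000).astype(np.float32))
        print("px",c[i].round(),"n",s[i,4],"c",round(cx,1),round(cy,1),"size",round(a,1),round(b,1),"ang",round(ang,1),"z",np.median(q[:,2]).round(4),"med",np.median(q[:,:2],0))
E
python3 - <<'E'
from h import *
p=manip.camera_params("scene");d=np.load("sd.npy");W=cloud(d,p)
print("desk z",W[340,330],W[180,300])
print("lids");tops(W,.040,.056)
print("tray");tops(W,.006,.03)
print("high");tops(W,.06,.4)
E
```

```text
desk z [ 0.4205 -0.3268  0.0028] [0.5697 0.1492 0.0021]
lids
px [360. 156.] n 261 c 738.9 148.7 size 65.6 224.9 ang 56.0 z 0.0485 med [0.7277 0.1231]
px [262. 151.] n 60 c 509.6 279.7 size 55.4 33.8 ang 67.0 z 0.0408 med [0.5124 0.2804]
px [429. 183.] n 336 c 805.1 -52.7 size 29.7 133.4 ang 28.4 z 0.0475 med [ 0.8065 -0.0602]
px [313. 192.] n 585 c 543.2 12.6 size 86.0 56.9 ang 89.3 z 0.0483 med [0.5406 0.003 ]
px [329. 222.] n 816 c 524.9 -105.7 size 86.4 56.5 ang 84.0 z 0.0482 med [ 0.5221 -0.1132]
px [359. 264.] n 1255 c 518.0 -234.3 size 87.7 56.6 ang 82.8 z 0.0478 med [ 0.5147 -0.2417]
tray
px [225. 142.] n 2010 c 456.0 442.9 size 67.2 518.4 ang 81.8 z 0.0198 med [0.4442 0.4353]
px [360. 162.] n 219 c 751.8 157.3 size 56.8 193.2 ang 60.0 z 0.0223 med [0.7384 0.1405]
px [264. 162.] n 207 c 503.2 253.4 size 47.4 75.0 ang 66.3 z 0.0199 med [0.5042 0.2523]
px [220. 169.] n 472 c 389.4 258.3 size 98.3 64.4 ang 58.7 z 0.0196 med [0.3877 0.2423]
px [427. 194.] n 485 c 805.0 -53.0 size 30.6 132.6 ang 28.8 z 0.0179 med [ 0.8075 -0.0616]
px [365. 190.] n 137 c 689.0 25.0 size 17.9 59.9 ang 83.8 z 0.0117 med [0.6855 0.0221]
px [336. 260.] n 2325 c 527.1 -112.8 size 383.7 96.7 ang 85.0 z 0.0115 med [ 0.4991 -0.1757]
px [405. 213.] n 420 c 721.8 -92.5 size 168.1 54.8 ang 52.6 z 0.013 med [ 0.7222 -0.0977]
px [354. 238.] n 67 c 569.7 -129.0 size 52.7 9.5 ang 83.5 z 0.0111 med [ 0.5692 -0.1335]
px [526. 308.] n 2331 c 760.5 -418.1 size 94.5 168.6 ang 81.8 z 0.0193 med [ 0.7136 -0.4097]
px [574. 303.] n 316 c 814.1 -432.2 size 16.1 62.2 ang 82.1 z 0.012 med [ 0.8107 -0.4333]
high
px [127.  30.] n 1401 c 241.0 460.0 size 83.8 75.7 ang 84.5 z 0.3448 med [0.231  0.4569]
px [397. 136.] n 7958 c 737.2 145.8 size 225.6 534.5 ang 0.0 z 0.1065 med [0.7988 0.0018]
```

View pics/w1.png

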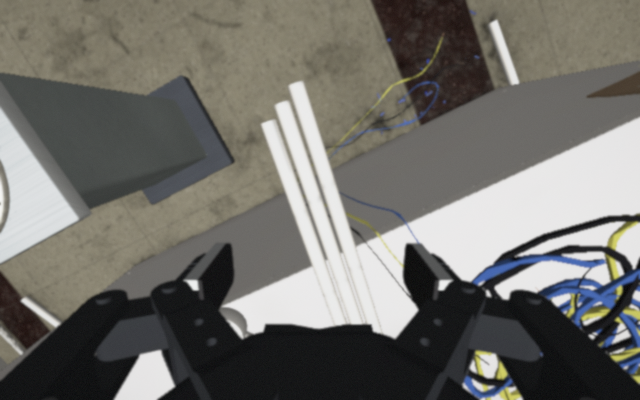

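The wrist view shows only the floor, desk edge and cables, with the finger pads at about (215,270) and (425,270). The depth map gives all three lids and the tray to the right sizes, so I'm heading for the left tin.

carry_out:
  motion:
    - [[-48.1,-29.8,0,64.4,1],[-48.1,-29.8,0,64.4,1],[-48.1,-29.8,0,64.4,1],[-48.1,-29.8,0,64.4,1],[-48.1,-29.8,0,64.4,1],[-48.1,-29.8,0,64.4,1],[-48.1,-29.8,0,64.4,1],[-48.1,-29.8,0,64.4,1],[-48.1,-29.8,0,64.4,1],[-48.1,-29.8,0,64.4,1]]

```text
t: 1.1
position: [0.5086, 0.0667, 0.2311]
tool_rot: [[0.012, 1.0, -0.0], [1.0, -0.012, 0.0], [0.0, -0.0, -1.0]]
wrist_force: [-0.0, 1.2, -0.1]
finger_gap: 0.0853
finger_force: 0.0
```

```bash
python3 - <<'E'
from h import *
p=manip.camera_params("scene");W=cloud(np.load("sd.npy"),p)
q=W[0:110,95:165].reshape(-1,3);q=q[(q[:,2]>.1)&(abs(q[:,0]-.24)<.15)&(abs(q[:,1]-.47)<.15)]
print("finger low z",np.sort(q[:,2])[[0,3,10,30,60]])
E
```

```text
finger low z [0.2463 0.2466 0.2486 0.2516 0.2556]
```

carry_out:
  motion:
    - [[-5.4,3.5,0,0,1],[-5.4,3.5,4,0,1],[-5.4,3.5,8,0,1],[-5.4,3.5,10,0,1],[-5.4,3.5,10,0,1],[-5.4,3.5,10,0,1]]

```text
t: 1.7
position: [0.5423, 0.0144, 0.1318]
tool_rot: [[0.012, 1.0, -0.0], [1.0, -0.012, -0.0], [-0.0, -0.0, -1.0]]
wrist_force: [-0.1, -0.4, 0.7]
finger_gap: 0.0859
finger_force: 0.0
```

```bash
python3 - <<'E'
from h import *
o=manip.get_obs();print(o["t"],o["position"],o["tool_rot"],o["wrist_force"],o["joint_efforts"],o["qpos"])
p=manip.camera_params("wrist");b,d=manip.read_camera("wrist");cv2.imwrite("pics/w2.png",b);W=cloud(d,p)
tops(W,.038,.056,300);tops(W,.006,.03,300)
E
```

```text
1.7 [0.5423 0.0144 0.1318] [[ 0.0119  0.9999 -0.0002]
 [ 0.9999 -0.0119 -0.    ]
 [-0.     -0.0002 -1.    ]] [-0.1144 -0.4448  0.7302] [ -0.2527 -48.2451  44.532   -0.1263  -0.0064  -0.0002] [ 0.0266  0.0545 -0.0503  1.4662 -0.      1.6093]
px [320. 202.] n 6392 c 544.6 12.9 size 84.7 56.1 ang 88.9 z 0.0476 med [0.5449 0.0166]
px [605. 252.] n 2628 c 803.8 -44.1 size 138.2 42.4 ang 89.1 z 0.047 med [ 0.8016 -0.031 ]
px [304. 303.] n 2557 c 528.5 -84.3 size 44.4 55.2 ang 83.8 z 0.0473 med [ 0.5289 -0.0804]
px [312. 213.] n 3834 c 535.1 -34.8 size 224.0 95.5 ang 84.8 z 0.0108 med [ 0.5371 -0.0108]
px [472. 181.] n 1048 c 690.2 25.5 size 16.3 61.1 ang 85.2 z 0.0112 med [0.6895 0.0259]
px [583. 233.] n 2960 c 806.3 -35.4 size 148.0 62.5 ang 80.0 z 0.0186 med [ 0.8044 -0.0215]
px [510. 259.] n 1831 c 744.5 -63.7 size 92.5 41.7 ang 46.1 z 0.0116 med [ 0.7404 -0.0566]
px [307. 272.] n 636 c 532.4 -64.6 size 8.2 56.3 ang 76.6 z 0.0188 med [ 0.5305 -0.0639]
```

View pics/w2.png

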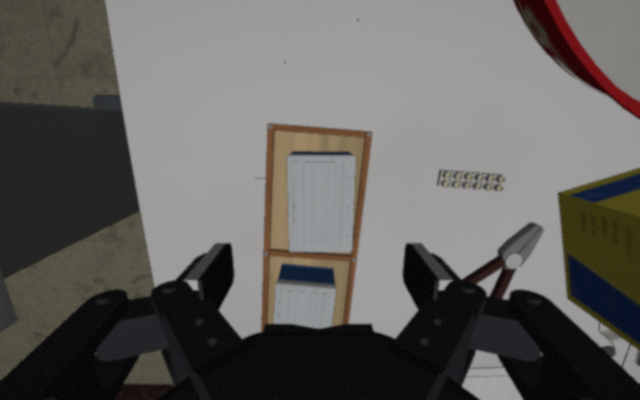

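The picture shows the left tin's lid centred at about (320,202) inside its bay, and the strip at (472,181) well clear. The two views agree within 2 mm, so I'm descending and gripping.

carry_out:
  motion:
    - [[-0.1,0.2,3,0,1],[-0.1,0.2,6,0,1],[-0.1,0.2,9,0,1],[-0.1,0.2,11,0,1],[-0.1,0.2,12.2,0,1],[-0.1,0.2,12.2,0,1],[-0.1,0.2,12.2,0,1]]

```text
t: 2.45
position: [0.5453, 0.0135, 0.0109]
tool_rot: [[0.012, 1.0, 0.002], [1.0, -0.012, 0.0], [0.0, 0.002, -1.0]]
wrist_force: [0.4, -1.3, 0.4]
finger_gap: 0.0855
finger_force: 0.0
```

carry_out:
  motion:
    - [[0,0,0,0,0.2],[0,0,0,0,-0.2],[0,0,0,0,-1],[0,0,0,0,-1],[0,0,0,0,-1],[0,0,0,0,-1],[0,0,0,0,-1],[0,0,0,0,-1],[0,0,0,0,-1],[0,0,0,0,-1]]

```text
t: 3.45
position: [0.5449, 0.0134, 0.0106]
tool_rot: [[0.012, 1.0, 0.002], [1.0, -0.012, 0.0], [0.0, 0.002, -1.0]]
wrist_force: [-1.8, -0.4, 6.8]
finger_gap: 0.0539
finger_force: 66.3
```

carry_out:
  motion:
    - [[0,0,-0.5,0,-1],[0,0,-1.5,0,-1],[0,0,-3,0,-1],[0,0,-4.5,0,-1],[0,0,-5.2,0,-1],[0,0,-5.2,0,-1],[0,0,-5.2,0,-1],[0,0,-5.2,0,-1],[0,0,-5.2,0,-1],[0,0,-5.2,0,-1]]

```text
t: 4.45
position: [0.5441, 0.0134, 0.0608]
tool_rot: [[0.012, 1.0, -0.001], [1.0, -0.012, -0.0], [-0.0, -0.001, -1.0]]
wrist_force: [-0.3, 0.3, -6.9]
finger_gap: 0.0543
finger_force: 65.2
```

```bash
python3 - <<'E'
from h import *
o=manip.get_obs();print(o)
p=manip.camera_params("scene");b,d=manip.read_camera("scene");cv2.imwrite("pics/s2.png",b[120:320,220:460]);W=cloud(d,p)
tops(W,.038,.054,100);print("up");tops(W,.088,.108,100);print("f",manip.get_obs()["wrist_force"])
E
```

```text
{'t': 4.45, 'qpos': array([ 0.0245,  0.0768, -0.1643,  1.3306,  0.    ,  1.6073]), 'qd': array([ 0.0006, -0.0007,  0.0024,  0.0003, -0.0009,  0.0006]), 'joint_efforts': array([  0.0003, -55.2292,  50.0809,   0.0141,   0.0001,   0.    ]), 'position': array([0.5441, 0.0134, 0.0608]), 'tool_rot': array([[ 0.012 ,  0.9999, -0.0008],
       [ 0.9999, -0.012 , -0.    ],
       [-0.    , -0.0008, -1.    ]]), 'wrist_force': array([-0.2941,  0.3327, -6.8659]), 'ft_torque': array([0.0357, 0.0357, 0.0029]), 'finger_force': 65.19658505916595, 'finger_gap': 0.05431798418091619}
px [264. 151.] n 156 c 516.9 277.6 size 52.3 59.5 ang 28.5 z 0.04 med [0.5152 0.2769]
px [369. 157.] n 204 c 766.9 121.2 size 38.4 162.0 ang 74.5 z 0.0465 med [0.7479 0.1149]
px [429. 184.] n 340 c 804.6 -52.9 size 30.6 132.9 ang 28.8 z 0.0457 med [ 0.807  -0.0607]
px [329. 222.] n 841 c 524.9 -105.9 size 86.3 55.8 ang 83.9 z 0.0481 med [ 0.5215 -0.1142]
px [359. 264.] n 1289 c 517.9 -234.6 size 86.6 56.3 ang 82.9 z 0.0477 med [ 0.5142 -0.2426]
up
px [343. 106.] n 130 c 817.9 396.8 size 17.4 67.8 ang 79.7 z 0.0986 med [0.821  0.3968]
px [380. 128.] n 118 c 822.0 191.7 size 11.1 131.8 ang 26.3 z 0.0958 med [0.8271 0.182 ]
px [375. 143.] n 356 c 760.7 93.8 size 32.5 166.4 ang 74.9 z 0.098 med [0.7466 0.0883]
px [434. 163.] n 467 c 804.9 -53.1 size 28.5 132.3 ang 28.5 z 0.0981 med [ 0.8072 -0.0634]
px [315. 173.] n 632 c 543.7 6.7 size 79.5 86.2 ang 17.6 z 0.0984 med [0.5435 0.0017]
f [-0.1094  0.2517 -8.6737]
```

View pics/s2.png

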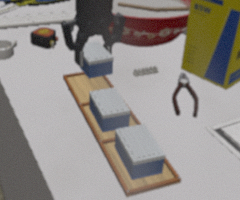

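The crop shows the left tin clear of its bay at about (97,60), with the other two still in place. The wrist force is noisy, so I'm averaging several readings.

```bash
cat > weigh.py <<'E'
from h import *
F=[]
for i in range(14):
    manip.read_camera("wrist"); o=manip.get_obs(); F.append([o["wrist_force"][2],*o["joint_efforts"][1:3]])
print("n14 mean",np.mean(F,0),"std",np.std(F,0),o["t"],o["position"])
E
python3 weigh.py
```

```text
n14 mean [ -7.3163 -55.1929  50.1043] std [0.3699 0.0227 0.0292] 5.2 [0.5444 0.0133 0.0613]
```

About 7.3 N, or 0.74 kg, so this is probably the full one. I'm setting it back.

carry_out:
  motion:
    - [[0,0,1,0,-1],[0,0,2.5,0,-1],[0,0,4,0,-1],[0,0,4.7,0,-1],[0,0,5.0,0,-1],[0,0,5.15,0,-1],[0,0,5.15,0,-1],[0,0,5.15,0,-1],[0,0,5.15,0,-1]]

```text
t: 6.1
position: [0.5441, 0.0133, 0.0107]
tool_rot: [[0.012, 1.0, -0.0], [1.0, -0.012, -0.0], [-0.0, -0.0, -1.0]]
wrist_force: [-6.4, 0.3, 4.2]
finger_gap: 0.0543
finger_force: 66.2
```

carry_out:
  motion:
    - [[0,0,0,0,0],[0,0,0,0,0.4],[0,0,0,0,1],[0,0,0,0,1],[0,0,0,0,1],[0,0,0,0,1],[0,0,0,0,1],[0,0,0,0,1]]

```text
t: 6.9
position: [0.5444, 0.0133, 0.0097]
tool_rot: [[0.012, 1.0, -0.0], [1.0, -0.012, -0.0], [-0.0, -0.0, -1.0]]
wrist_force: [0.4, -0.2, 0.1]
finger_gap: 0.0858
finger_force: 0.0
```

carry_out:
  motion:
    - [[0,0,-2,0,1],[0,0,-5,0,1],[0,0,-9,0,1],[-3,-0.5,-12,0,1],[-7,-1.1,-12,3,1],[-11.9,-1.8,-12,5.3,1],[-11.9,-1.8,-12,5.3,1],[-11.9,-1.8,-12,5.3,1],[-11.9,-1.8,-12,5.3,1]]

```text
t: 7.8
position: [0.525, -0.1049, 0.1297]
tool_rot: [[0.104, 0.995, -0.0], [0.995, -0.104, 0.0], [0.0, -0.0, -1.0]]
wrist_force: [0.4, -0.7, 0.0]
finger_gap: 0.0853
finger_force: 0.0
```

```bash
python3 - <<'E'
from h import *
o=manip.get_obs();print(o["t"],o["position"],o["wrist_force"][2],o["joint_efforts"])
p=manip.camera_params("wrist");b,d=manip.read_camera("wrist");W=cloud(d,p)
tops(W,.038,.056,300)
p=manip.camera_params("scene");b,d=manip.read_camera("scene");tops(cloud(d,p),.038,.054,200)
E
```

```text
7.8 [ 0.525  -0.1049  0.1297] 0.047020816131380004 [ -1.2026 -49.5424  47.0909   0.0034  -0.0379  -0.0055]
px [327.  53.] n 8244 c 544.9 8.5 size 76.6 56.3 ang 89.3 z 0.0476 med [0.5441 0.009 ]
px [318. 201.] n 6515 c 525.8 -104.9 size 84.1 56.1 ang 83.6 z 0.0476 med [ 0.5262 -0.1014]
px [325. 308.] n 1986 c 522.5 -208.0 size 33.9 54.7 ang 83.4 z 0.0473 med [ 0.5215 -0.2039]
px [429. 184.] n 341 c 805.0 -52.6 size 30.2 132.8 ang 28.7 z 0.046 med [ 0.8071 -0.0627]
px [313. 193.] n 605 c 543.4 12.2 size 56.1 87.3 ang 0.1 z 0.0483 med [0.5399 0.0028]
px [329. 222.] n 844 c 525.0 -105.7 size 86.7 56.4 ang 83.8 z 0.0481 med [ 0.522  -0.1139]
px [359. 264.] n 1298 c 517.7 -234.5 size 86.5 56.2 ang 83.3 z 0.0477 med [ 0.5143 -0.2427]
```

Tin 1 is back where it stood and the gripper is centred over the middle tin.

carry_out:
  motion:
    - [[0,0,3,0,1],[0,0,6,0,1],[0,0,9,0,1],[0,0,11,0,1],[0,0,12,0,1],[0,0,12,0,1],[0,0,12,0,1]]

```text
t: 8.6
position: [0.5255, -0.1051, 0.0107]
tool_rot: [[0.104, 0.995, 0.001], [0.995, -0.104, -0.0], [-0.0, 0.001, -1.0]]
wrist_force: [0.9, 0.0, -0.1]
finger_gap: 0.0852
finger_force: 0.0
```

carry_out:
  motion:
    - [[0,0,0,0,0.2],[0,0,0,0,-0.2],[0,0,0,0,-1],[0,0,0,0,-1],[0,0,0,0,-1],[0,0,0,0,-1],[0,0,0,0,-1],[0,0,0,0,-1],[0,0,0,0,-1],[0,0,0,0,-1]]

```text
t: 9.6
position: [0.5257, -0.1056, 0.0111]
tool_rot: [[0.104, 0.995, 0.002], [0.995, -0.104, -0.0], [-0.0, 0.002, -1.0]]
wrist_force: [-1.0, 0.5, 6.1]
finger_gap: 0.0542
finger_force: 64.5
```

carry_out:
  motion:
    - [[0,0,-0.5,0,-1],[0,0,-1.5,0,-1],[0,0,-3,0,-1],[0,0,-4.5,0,-1],[0,0,-5.2,0,-1],[0,0,-5.2,0,-1],[0,0,-5.2,0,-1],[0,0,-5.2,0,-1],[0,0,-5.2,0,-1],[0,0,-5.2,0,-1]]

```text
t: 10.6
position: [0.5247, -0.1054, 0.0613]
tool_rot: [[0.104, 0.995, -0.001], [0.995, -0.104, 0.0], [0.0, -0.001, -1.0]]
wrist_force: [0.2, -0.5, -2.5]
finger_gap: 0.0544
finger_force: 63.6
```

```bash
python3 weigh.py
```

```text
n14 mean [ -2.3298 -51.1637  47.6253] std [0.457  0.0186 0.0269] 11.3 [ 0.525  -0.1054  0.0618]
```

carry_out:
  motion:
    - [[0,0,1,0,-1],[0,0,2.5,0,-1],[0,0,4,0,-1],[0,0,4.7,0,-1],[0,0,5.0,0,-1],[0,0,5.15,0,-1],[0,0,5.15,0,-1],[0,0,5.15,0,-1],[0,0,5.15,0,-1]]

```text
t: 12.2
position: [0.5245, -0.1054, 0.0111]
tool_rot: [[0.104, 0.995, -0.0], [0.995, -0.104, 0.0], [0.0, -0.0, -1.0]]
wrist_force: [-6.7, 2.0, 8.9]
finger_gap: 0.0541
finger_force: 64.7
```

carry_out:
  motion:
    - [[0,0,0,0,0],[0,0,0,0,0.4],[0,0,0,0,1],[0,0,0,0,1],[0,0,0,0,1],[0,0,0,0,1],[0,0,0,0,1],[0,0,0,0,1]]

```text
t: 13.0
position: [0.525, -0.1055, 0.0103]
tool_rot: [[0.104, 0.995, -0.0], [0.995, -0.104, -0.0], [-0.0, -0.0, -1.0]]
wrist_force: [0.0, -0.6, -0.3]
finger_gap: 0.0853
finger_force: 0.0
```

carry_out:
  motion:
    - [[0,0,-2,0,1],[0,0,-5,0,1],[0,0,-9,0,1],[-4,0.2,-12,0,1],[-8,0.5,-12,0.9,1],[-12.9,0.7,-12,0.9,1],[-12.9,0.7,-12,0.9,1],[-12.9,0.7,-12,0.9,1],[-12.9,0.7,-12,0.9,1]]

```text
t: 13.9
position: [0.5184, -0.2339, 0.1301]
tool_rot: [[0.12, 0.993, -0.0], [0.993, -0.12, 0.0], [0.0, -0.0, -1.0]]
wrist_force: [-0.5, 0.4, -0.3]
finger_gap: 0.0854
finger_force: 0.0
```

```bash
python3 - <<'E'
from h import *
o=manip.get_obs();print(o["t"],o["position"],o["wrist_force"][2])
p=manip.camera_params("wrist");b,d=manip.read_camera("wrist");W=cloud(d,p)
tops(W,.038,.056,300)
p=manip.camera_params("scene");b,d=manip.read_camera("scene");tops(cloud(d,p),.038,.054,200)
E
```

```text
13.9 [ 0.5184 -0.2339  0.1301] -0.2562391209561299
px [305.  47.] n 7315 c 524.0 -115.5 size 64.4 56.2 ang 83.6 z 0.0475 med [ 0.5241 -0.1144]
px [318. 202.] n 6512 c 518.3 -234.7 size 85.0 56.2 ang 82.8 z 0.0476 med [ 0.5191 -0.2308]
px [435. 186.] n 261 c 820.1 -64.4 size 30.3 93.9 ang 18.2 z 0.0458 med [ 0.8116 -0.0762]
px [311. 193.] n 513 c 542.8 13.1 size 88.3 54.9 ang 88.0 z 0.0482 med [0.5354 0.0032]
px [328. 224.] n 772 c 523.9 -105.1 size 86.0 55.9 ang 83.6 z 0.0481 med [ 0.5183 -0.1182]
px [359. 264.] n 1292 c 518.0 -234.8 size 86.5 56.4 ang 82.8 z 0.0478 med [ 0.5144 -0.2427]
```

Tin 2 is back in place, so the right tin is next.

carry_out:
  motion:
    - [[0,0,3,0,1],[0,0,6,0,1],[0,0,9,0,1],[0,0,11,0,1],[0,0,12,0,1],[0,0,12,0,1],[0,0,12,0,1]]

```text
t: 14.7
position: [0.5191, -0.2343, 0.0114]
tool_rot: [[0.119, 0.993, 0.001], [0.993, -0.119, -0.0], [-0.0, 0.001, -1.0]]
wrist_force: [1.0, 0.3, 1.3]
finger_gap: 0.0852
finger_force: 0.0
```

carry_out:
  motion:
    - [[0,0,0,0,0.2],[0,0,0,0,-0.2],[0,0,0,0,-1],[0,0,0,0,-1],[0,0,0,0,-1],[0,0,0,0,-1],[0,0,0,0,-1],[0,0,0,0,-1],[0,0,0,0,-1],[0,0,0,0,-1]]

```text
t: 15.7
position: [0.5191, -0.2348, 0.0116]
tool_rot: [[0.12, 0.993, 0.002], [0.993, -0.12, -0.001], [-0.001, 0.002, -1.0]]
wrist_force: [-0.3, 0.9, 5.0]
finger_gap: 0.0547
finger_force: 65.2
```

carry_out:
  motion:
    - [[0,0,-0.5,0,-1],[0,0,-1.5,0,-1],[0,0,-3,0,-1],[0,0,-4.5,0,-1],[0,0,-5.2,0,-1],[0,0,-5.2,0,-1],[0,0,-5.2,0,-1],[0,0,-5.2,0,-1],[0,0,-5.2,0,-1],[0,0,-5.2,0,-1]]

```text
t: 16.7
position: [0.5182, -0.2343, 0.0618]
tool_rot: [[0.12, 0.993, -0.001], [0.993, -0.12, 0.0], [0.0, -0.001, -1.0]]
wrist_force: [-0.3, -0.1, -3.5]
finger_gap: 0.0544
finger_force: 64.1
```

```bash
python3 weigh.py
```

```text
n14 mean [ -2.5698 -56.5657  47.9326] std [0.4892 0.021  0.0279] 17.4 [ 0.5185 -0.2345  0.0623]
```

The right tin is about 0.26 kg, so the left tin is the full one. I'm returning the right tin and going back to the left.

carry_out:
  motion:
    - [[0,0,1,0,-1],[0,0,2.5,0,-1],[0,0,4,0,-1],[0,0,4.7,0,-1],[0,0,5.0,0,-1],[0,0,5.15,0,-1],[0,0,5.15,0,-1],[0,0,5.15,0,-1],[0,0,5.15,0,-1]]

```text
t: 18.3
position: [0.5181, -0.2343, 0.0116]
tool_rot: [[0.12, 0.993, -0.0], [0.993, -0.12, 0.0], [0.0, -0.0, -1.0]]
wrist_force: [-6.9, 2.5, 9.2]
finger_gap: 0.0542
finger_force: 65.2
```

carry_out:
  motion:
    - [[0,0,0,0,0],[0,0,0,0,0.4],[0,0,0,0,1],[0,0,0,0,1],[0,0,0,0,1],[0,0,0,0,1],[0,0,0,0,1],[0,0,0,0,1]]

```text
t: 19.1
position: [0.5185, -0.2345, 0.0107]
tool_rot: [[0.12, 0.993, -0.0], [0.993, -0.12, 0.0], [0.0, -0.0, -1.0]]
wrist_force: [-0.2, 0.0, 0.2]
finger_gap: 0.0852
finger_force: 0.0
```

carry_out:
  motion:
    - [[0,0,-2,0,1],[0,0,-5,0,1],[0,0,-9,0,1],[3,0,-12,-1,1],[7.5,-0.1,-12,-2,1],[12,-0.2,-12,-4,1],[16.5,-0.3,-12,-6.2,1],[21,-0.4,-12,-6.2,1],[24.9,-0.4,-12,-6.2,1],[24.9,-0.4,-12,-6.2,1]]

```text
t: 20.1
position: [0.5446, 0.0172, 0.1308]
tool_rot: [[0.008, 1.0, 0.0], [1.0, -0.008, 0.001], [0.001, 0.0, -1.0]]
wrist_force: [0.7, -1.4, 0.0]
finger_gap: 0.0855
finger_force: 0.0
```

```bash
python3 - <<'E'
from h import *
manip.read_camera("wrist")
o=manip.get_obs();print(o["t"],o["position"],o["wrist_force"][2])
p=manip.camera_params("wrist");b,d=manip.read_camera("wrist");W=cloud(d,p)
tops(W,.038,.056,300)
p=manip.camera_params("scene");b,d=manip.read_camera("scene");tops(cloud(d,p),.038,.054,200)
E
```

```text
20.15 [0.5444 0.0153 0.1308] -0.47516708266698293
px [318. 204.] n 6441 c 544.4 12.9 size 84.5 56.1 ang 89.2 z 0.0476 med [0.5447 0.0166]
px [604. 254.] n 2626 c 803.9 -43.2 size 137.9 44.2 ang 88.2 z 0.0472 med [ 0.802  -0.0309]
px [300. 304.] n 2483 c 527.8 -82.7 size 42.7 55.4 ang 83.5 z 0.0473 med [ 0.5281 -0.0796]
px [359. 156.] n 263 c 737.1 148.9 size 63.0 222.8 ang 55.0 z 0.0463 med [0.7273 0.1258]
px [429. 184.] n 340 c 805.0 -52.6 size 29.4 132.2 ang 28.7 z 0.0461 med [ 0.8063 -0.06  ]
px [313. 193.] n 605 c 543.7 12.5 size 86.8 56.1 ang 89.3 z 0.0484 med [0.5401 0.0022]
px [329. 223.] n 843 c 524.2 -105.8 size 86.1 56.1 ang 83.6 z 0.0481 med [ 0.521  -0.1144]
px [359. 264.] n 1297 c 517.9 -234.3 size 86.5 56.3 ang 83.5 z 0.0477 med [ 0.5143 -0.2428]
```

carry_out:
  motion:
    - [[0,0,3,0,1],[0,0,6,0,1],[0,0,9,0,1],[0,0,11,0,1],[0,0,12,0,1],[0,0,12,0,1],[0,0,12,0,1]]

```text
t: 20.95
position: [0.5449, 0.0127, 0.0118]
tool_rot: [[0.013, 1.0, 0.001], [1.0, -0.013, -0.0], [-0.0, 0.001, -1.0]]
wrist_force: [-0.2, -0.9, -0.0]
finger_gap: 0.0854
finger_force: 0.0
```

carry_out:
  motion:
    - [[0,0,0,0,0.2],[0,0,0,0,-0.2],[0,0,0,0,-1],[0,0,0,0,-1],[0,0,0,0,-1],[0,0,0,0,-1],[0,0,0,0,-1],[0,0,0,0,-1],[0,0,0,0,-1],[0,0,0,0,-1]]

```text
t: 21.95
position: [0.5448, 0.0132, 0.0121]
tool_rot: [[0.012, 1.0, 0.001], [1.0, -0.012, -0.0], [-0.0, 0.001, -1.0]]
wrist_force: [-1.9, -0.1, 5.6]
finger_gap: 0.0539
finger_force: 66.3
```

carry_out:
  motion:
    - [[0,0,-0.5,0,-1],[0,0,-1.5,0,-1],[0,0,-3.5,0,-1],[0,0,-6.5,0,-1],[0,0,-9.5,0,-1],[0,0,-12.5,0,-1],[0,0,-15.5,0,-1],[0,0,-18,0,-1],[0,0,-19.3,0,-1],[0,0,-19.8,0,-1]]

```text
t: 22.95
position: [0.5447, 0.0133, 0.21]
tool_rot: [[0.012, 1.0, 0.001], [1.0, -0.012, 0.0], [0.0, 0.001, -1.0]]
wrist_force: [-0.2, -0.2, -7.0]
finger_gap: 0.0537
finger_force: 65.7
```

carry_out:
  motion:
    - [[-1,-0.2,0,0,-1],[-3,-0.5,0,0,-1],[-6,-1,0,0,-1],[-9,-1.4,0,0,-1],[-11,-1.7,0,0,-1],[-12,-1.8,0,0,-1],[-12,-1.8,0,0,-1],[-12,-1.8,0,0,-1],[-12,-1.8,0,0,-1],[-12,-1.8,0,0,-1]]

```text
t: 23.95
position: [0.525, -0.1059, 0.2086]
tool_rot: [[0.011, 1.0, -0.0], [1.0, -0.011, 0.0], [0.0, -0.0, -1.0]]
wrist_force: [0.0, 0.9, -7.3]
finger_gap: 0.0544
finger_force: 65.6
```

```bash
python3 - <<'E'
from h import *
o=manip.get_obs();print(o["t"],o["position"],o["wrist_force"],o["finger_gap"])
p=manip.camera_params("scene");b,d=manip.read_camera("scene");cv2.imwrite("pics/s3.png",b);W=cloud(d,p);tops(W,.038,.054,200)
print("held");tops(W,.238,.256,200)
E
```

```text
23.95 [ 0.525  -0.1059  0.2086] [ 0.0317  0.9311 -7.301 ] 0.05439963578607039
px [368. 157.] n 208 c 761.7 125.8 size 42.7 171.6 ang 70.8 z 0.0462 med [0.7475 0.116 ]
px [429. 184.] n 343 c 804.8 -52.6 size 30.8 133.8 ang 28.6 z 0.0461 med [ 0.8067 -0.0615]
px [329. 223.] n 840 c 524.2 -105.5 size 87.1 55.7 ang 83.8 z 0.0481 med [ 0.5209 -0.115 ]
px [359. 264.] n 1291 c 518.4 -233.6 size 87.3 56.8 ang 83.1 z 0.0477 med [ 0.5147 -0.2421]
held
px [335. 125.] n 828 c 523.7 -111.2 size 81.3 88.2 ang 18.2 z 0.245 med [ 0.524  -0.1162]
```

View pics/s3.png

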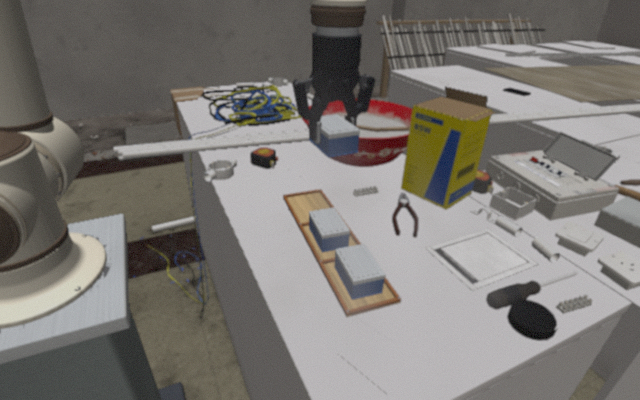

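The full tin is held level at pixel (337,130), over the tray and about 20 cm up. The other two stand in their bays at (329,228) and (359,270), and nothing else has moved.

```bash
python3 -c "
from station import manip
print(manip.close_job())"
```

```text
the job is handed in; nothing more can be done
None
```

The job is handed in: the left tin is the full one (about 0.74 kg, against roughly 0.24 kg and 0.26 kg), and the arm is holding it level over the tray, about 20 cm above the desk, with the other two back in their bays.

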